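# Load the burn-out kiln, break the lid stay, shut the lid and set the switch

## Robot

A 6-joint arm with a two-finger parallel gripper is mounted at the origin on a cart in front of the work surface, level with it; the furniture and walls round the work are solid. World frame = base frame: x ahead of the robot, y to its left, z up, the work surface at z = 0. Lengths are in m, angles in rad, forces in N, time in s.
With the tool pointing down it reaches from about 0.35 to 0.975 m from the base axis. Payload 4.9 kg.
Tool frame: the origin (TCP) lies at the very end of the fingers, on their centre line; the grasp point (between the pads) lies 19 mm behind it; z points along the fingers, y is the line along which they close (so a half turn about z gives the same grasp; the last joint's range is limited). The gripper opens to 85 mm and grips with 20 to 120 N. Pads are 22 mm wide; open, the fingers measure 114 mm over their backs; the gripper's body (76 mm by 85 mm) begins 54 mm behind the grasp point. The pads swing forward as they close: fully open they stand 13 mm farther back than shut.
Start: joints at [1.045, 0.053, 1.613, -0, 1.476, -0.119], TCP at [0.247, 0.574, 0.231] pointing down, gripper open.
Joint ranges: [-3.01, 3.01], [-1.01, 2.22], [0.06, 2.58], [-1.02, 4.17], [0.09, 2.62], [-3.14, 3.14]. Speed limits (rad/s): [2.57, 2.57, 3.14, 3.14, 3.14, 3.14].

## Interface

Orientations are given as a unit quaternion [w, x, y, z].
In Python, from plant import manip gives the robot as it stands.
- The arm moves only by the tool play_rows, never from a script. Its argument "series" is a list that holds one entry, the list of rows, each a list of 7 numbers: the shift along the world's x, y, z in m, then the turn, a rotation vector about the world's x, y, z in degrees, then the opening, from 0 (shut) to 1 (fully open). In form: [[[dx, dy, dz, rx, ry, rz, grip], ...]]. A call has 1 to 10 rows; each row shifts and turns the commanded pose from where the row before left it; what a row does not reach is not made up. A row lasts 1/10 s, in which the tool goes at most 50 mm and 8.59 degrees, less where a joint would pass 70% of its speed; a pose out of reach is approached as far as the arm can. A call with a gripper value outside its range is refused whole. The fingers move at their own pace and stop on an object; the grip force is fixed at half the most. Time passes only in rows, so rows that do not move let the fingers close. It gives the time, the measured TCP pose, the force, the opening and the grip force at its end, in the units of the state.
- manip.state(): the state, without advancing time (a new reading comes with each control period).
- manip.grab_frame(name): name is "side" or "top"; returns a dict with "frame" (384x512x3 uint8, blue, green, red), "mtx" (3x3 intrinsics, pixels), "R" (3x3) and "t" (3): a world point X has camera coordinates R X + t. Camera axes: x right, y down, z forward; pixel columns grow to the right and rows downward; lengths in m; the calibration is good to about 2 mm. A picture is of the moment at which its call begins. There is no depth.
- manip.job_done(): hands the job in; it is judged then, once.
The state is a dict: "time": time; "joint_pos": joint angles; "joint_vel": joint speeds; "joint_efforts": joint torques, N m; "tool_pos": TCP position; "tool_rot": TCP orientation; "contact_force": force on the tool from outside, world axes, zero at the start; "ft_torque": the same for the moment, N m; "gripper_width": opening from 0.0 (shut) to 1.0 (fully open); "grasp_force": force on a finger pad.
Only numpy, scipy, OpenCV 4.12 (cv2) and the standard library are available. Lean on these libraries where they do the work, as an engineer would, in place of code of your own. Each camera call takes 0.05 s, during which the arm holds its last target. There are 200 camera calls.

## Task

Get the jeweller's little top-loading burn-out kiln ready for its run. Pick up the casting flask that stands on the bench and set it down upright, centred on the empty setter tile in the kiln beside the flask already there; then unlock the folding lid stay by pushing its knee joint down through the straight, and lower the lid gently until it is fully shut. Finally push the selector knob in, turn it clockwise one position from off to the first mark (the single dot) and let it spring back out; do not disturb the second flask or knock over or shove the other things on the bench.

Things in the scene. Friction and masses are not known exactly. Their poses are not given: they have to be found in the camera images.
- kiln: Small top-loading kiln: grey steel box lined with pale brick, fixed; place and yaw differ each time. Origin: centre of its underside, on the bench. +x to its back (hinge side), -x to its front (towards the robot), +y to its left, z up. Case 166 (x) by 208 (y) mm, open rim 122 mm above the bench. Folding stay outside its left (+y) wall; dark control box, 80 mm wide, on its right.
- chamber_floor (a point): Centre of the chamber's floor, 30 mm above the bench over the kiln's origin; axes as the kiln's. The chamber is 118 (x) by 160 (y) mm inside, 92 mm deep to the rim; walls 24 mm thick.
- kiln_lid (a joint): Lid angle in rad: 0 = fully shut on the rim; 1.62 (just past upright) = open, as at the start, held by the locked stay, so that it cannot be lowered. The lid is 166 mm deep, 208 wide, 34 thick, 0.5 kg. Its hinge is stiff (0.6 N m): once the stay is broken it stays wherever it is left and must be brought all the way down (1 to 5 N at the handle).
- lid_hinge (a point): Middle of the lid's hinge line at the top of the kiln's back, 83 mm behind the kiln's centre, 122 mm above the bench; the line runs along y. Axes as the kiln's. The lid's inner face lies in a plane through this line.
- lid_handle (a point): Centre of the lid's handle: a black round grip 16 mm thick, 84 mm long, along the kiln's y, on two posts 40 mm off the lid's front edge (32 mm free between). It is 206 mm from the hinge line along the lid and 20 mm out from the plane of the inner face. Lid shut: 142 mm above the bench, 123 mm in front of the kiln's centre. Upright: it tops the lid and can be straddled from above.
- stay_upper (a joint): Angle of the stay's knee in rad: 0 = locked, on its stop a little past straight; 0.13 = straight; it grows as the stay folds, to about 2.5 with the lid shut. The stay is broken by pushing the knee down through straight.
- stay_knee (a point): Middle of the thumb piece at the stay's knee: black round stub 16 mm thick, 46 mm long, sticking out to the kiln's left (+y), 118 to 164 mm left of its centre line. At the start 157 mm above the bench, 21 mm behind the kiln's centre. Pushed down from above (a few N) it drifts 14 mm to the back; 15 mm lower it is broken, 40 mm lower the lid is at about 1.3 rad. Use its position only.
- flask: The flask to load: plain steel cylinder, 60 mm in diameter, 75 mm tall, full of white plaster seen on top, about 0.45 kg, standing upright on the bench left or right of the kiln, where a pot or a candle may stand another time. Origin: centre of its underside; z along its axis.
- setter: The empty setter tile: tan ceramic plate 68 by 68 mm, 8 mm thick, grooved on top, loose on the chamber floor in its left or right half. Origin: centre of its underside, z up, x and y along the chamber. The flask stands on its top, 8 mm higher.
- second_flask: A flask of the same size already in the other half of the chamber, on a setter tile that is fixed under it. Origin: centre of the tile's underside; the flask's top is 83 mm higher. The two tiles are about 78 mm apart, centre to centre. Leave it alone.
- control_panel (a point): Centre of the control box's flat top, 121 mm above the bench, 10 mm in front and 148 mm to the right of the kiln's centre; axes as the kiln's. Panel 124 (x) by 80 (y) mm. The selector's marks: off (short bar) towards the kiln's back, then one, two and three dots at 60, 120 and 180 degrees clockwise seen from above.
- selector_grip (a point): Middle of the selector's grip bar, on its axis, 30 mm above the panel (151 mm above the bench). Black knob: flat skirt 47 mm in diameter (10 to 15 mm above the panel), on it an upright grip bar 42 mm long, 13 mm thick, from 15 to 42 mm above the panel, with a white pointer line on one end. Its x axis runs along the bar to the pointer.
- selector (a joint): Turn of the selector in rad, clockwise seen from above: 0 = off, as at the start; 1.047 = first mark (one dot); 2.094 and 3.142 = the next two. It is locked at each mark (3 degrees of play) unless the knob is pushed in.
- selector_push (a joint): How far the selector knob is pushed down in m: 0 = out, 0.009 = fully in. Spring of 2.4 N at first, 6 N fully in. It turns when at least 7 mm in, and springs out when let go at a mark (within about 5 degrees).
- cream_pot: White pot, 68 mm in diameter, 67 mm tall, a bystander. Origin: centre of its underside.
- candle_glass: Candle in a frosted glass, 69 mm in diameter, 81 mm tall, a bystander. Origin: centre of its underside.
- flux_bottle: Amber dropper bottle, 34 mm in diameter, 94 mm tall, on the bench left of the kiln, a bystander. Origin: centre of its underside.
- sanding_block: Cork sanding block, 42 by 72 by 24 mm, lying, a bystander. Origin: centre of its underside.
- flat_pliers: Flat-nose pliers, 134 mm long, 9 mm high, lying in front of the kiln, a bystander. Origin: centre of the underside.
Things that resemble listed ones, but are neither listed nor needed, are in the scene too. Leave any yellow look-alike of the setter alone.

How it is judged:
On the way, in this order (a step that is already met when the one before it is completed fails the run):
1. the flask stands upright on the empty setter tile in the kiln and is let go, the lid still open (horizontal distance between flask and setter below 0.016 m and z of flask in the frame of setter between 0.004 and 0.012 m and angle between flask's own z axis and vertical below 0.08 rad and contact force between flask and the fingers below 0.2 N and value of joint kiln_lid above 1.2 rad), for 0.3 s.
2. the knee of the stay is broken downwards and the lid is coming down (value of joint stay_upper above 0.5 rad and value of joint kiln_lid above 0.3 rad), for 0.1 s.
3. the lid is fully shut (value of joint kiln_lid below 0.035 rad), for 0.2 s.
4. the selector is pushed in at off (value of joint selector_push above 0.005 m and value of joint selector below 0.3 rad), for 0.02 s.
5. the selector is turned to the first mark (value of joint selector between 0.9 and 1.2 rad), for 0.1 s.
At the end, for the whole second after the job is handed in: The flask stands upright (within 0.08 rad) on the setter tile, its centre within 16 mm of the tile's; the lid is shut within 0.035 rad; the selector reads 0.95 to 1.15 rad (first mark) and has sprung out to within 2 mm; everything is at rest (horizontal distance between flask and setter below 0.016 m and z of flask in the frame of setter between 0.004 and 0.012 m and angle between flask's own z axis and vertical below 0.08 rad and value of joint kiln_lid below 0.035 rad and value of joint selector between 0.95 and 1.15 rad and value of joint selector_push below 0.002 m and linear speed of flask below 0.02 m/s); the robot touches nothing.
It fails at once if the lid is slammed (faster than 2.5 rad/s downwards) (velocity of joint kiln_lid below -2.5 rad/s).
It fails at once if the second flask is shoved more than 12 mm or tipped (distance of second_flask from where it was at the start of the episode above 0.012 m or angle between second_flask's own z axis and vertical above 0.15 rad).
It fails at once if the selector is forced round without being pushed in, or turned past the first mark (value of joint selector above 1.6 rad or (value of joint selector between 0.25 and 0.8 rad and value of joint selector_push below 0.0055 m)).
It fails at once if one of the bystanders on the bench (pot, candle, bottle, sanding block, pliers) is moved more than 30 mm or knocked over (distance of any of cream_pot, candle_glass, flux_bottle, sanding_block, flat_pliers from where it was at the start of the episode above 0.03 m or angle between any of cream_pot, candle_glass, flux_bottle's own z axis and vertical above 0.5 rad).
It also fails if it takes over 72 s, if anything falls off the work surface, if the arm or the gripper's body presses on something with over 40 N, if the wrist force passes 120 N, or if a joint passes its speed limit or range.

## Working session

There is one attempt and no reset: what is moved stays moved. The work goes in short steps, Python scripts to look and compute and a tool call to move; the robot and the scene stay as the last step left them, time stands still between calls to the robot, and variables do not carry over. Pictures are saved under pics/ and viewed, at most 10 in all, crops included, and the job is handed in when it is done.

Besides the shell and the picture viewer there is one more tool, called after "Request:" by a JSON object that holds its "method" and its "body", one argument or row to a line. play_rows: Moves the arm, as the interface text tells. Its arguments: {"type":"object","properties":{"series":{"type":"array"}},"required":["series"]}

```bash
mkdir -p pics; ls; cat > h.py <<'E'
import numpy as np, cv2
from plant import manip
def grab(n,save=None):
    f=manip.grab_frame(n)
    if save: cv2.imwrite('pics/'+save,f['frame'])
    return f
def ray(f,u,v):
    R=np.array(f['R']);t=np.array(f['t']);K=np.array(f['mtx'])
    return -R.T@t, R.T@np.linalg.solve(K,[u,v,1.])
def onz(f,u,v,z):
    c,d=ray(f,u,v); return c+d*(z-c[2])/d[2]
def proj(f,X):
    p=np.array(f['mtx'])@(np.array(f['R'])@np.array(X,float)+np.array(f['t'])); return p[:2]/p[2]
E
python3 - <<'E'
from h import *
for n in('top','side'):
    f=grab(n,n+'0.png'); print(n,-np.array(f['R']).T@f['t'],np.array(f['R'])[2])
    np.savez(n+'0.npz',**f)
s=manip.state();print(s)
a=cv2.imread('pics/top0.png');
E
```

```text
pics
top [ 0.27531586 -0.02724666  1.65439   ] [ 0.1793067   0.00172917 -0.9837917 ]
side [0.37287231 1.15088179 0.88469502] [ 0.12348921 -0.85678574 -0.50066816]
{'time': 0.1, 'joint_pos': array([ 1.04503052e+00,  5.32878396e-02,  1.61419215e+00, -2.25048979e-05,
        1.47599949e+00, -1.19011984e-01]), 'joint_vel': array([-5.88164578e-04, -1.74675782e-03, -2.49612022e-03, -4.17316781e-04,
        6.86783667e-05,  1.67144190e-03]), 'joint_efforts': array([ 3.23730028e-04, -3.94905317e+01, -3.71362352e+01, -1.24669732e-04,
        3.98000659e-03, -4.16341709e-05]), 'tool_pos': array([0.24698832, 0.57349633, 0.23016664]), 'tool_rot': array([-2.88280702e-04,  2.01976648e-01,  9.79389883e-01, -8.98358124e-04]), 'contact_force': array([-0.63928249, -0.25462882, -0.16239171]), 'ft_torque': array([ 0.03907161, -0.0817148 , -0.10261956]), 'grasp_force': 0.0, 'gripper_width': 1.0000675827905527}
```

View pics/top0.png

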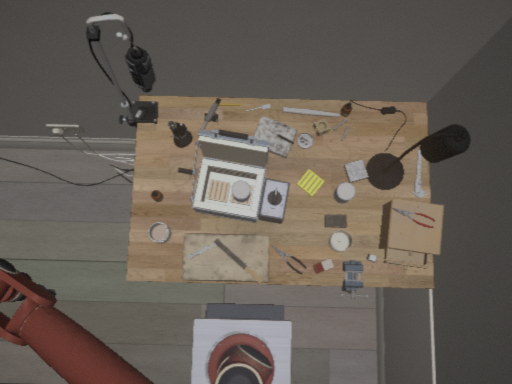

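View pics/side0.png

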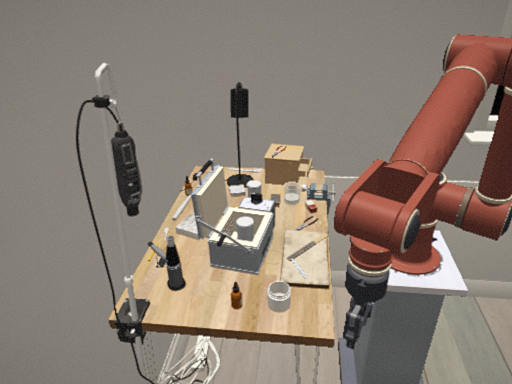

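The top view shows the kiln at (230,188), with the lid raised at (235,140) and the control box and knob at (274,198). Flask candidates are the round things at (159,232), (345,191) and (340,241); the one at (241,190) is the second flask in the kiln. I'll check these in crops.

```bash
python3 - <<'E'
from h import *
a=cv2.imread('pics/top0.png');b=cv2.imread('pics/side0.png')
r=lambda im,x,y,w,h,s:cv2.resize(im[y:y+h,x:x+w],None,fx=s,fy=s,interpolation=cv2.INTER_CUBIC)
A=r(a,140,125,160,128,5);B=r(b,140,160,200,150,4)
cv2.imwrite('pics/c1.png',A[:600,:800]);cv2.imwrite('pics/c2.png',B)
C=np.hstack([r(a,300,170,80,90,5),r(b,220,165,80,90,5)]);cv2.imwrite('pics/c3.png',C)
E
```

```text
(no output)
```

View pics/c1.png

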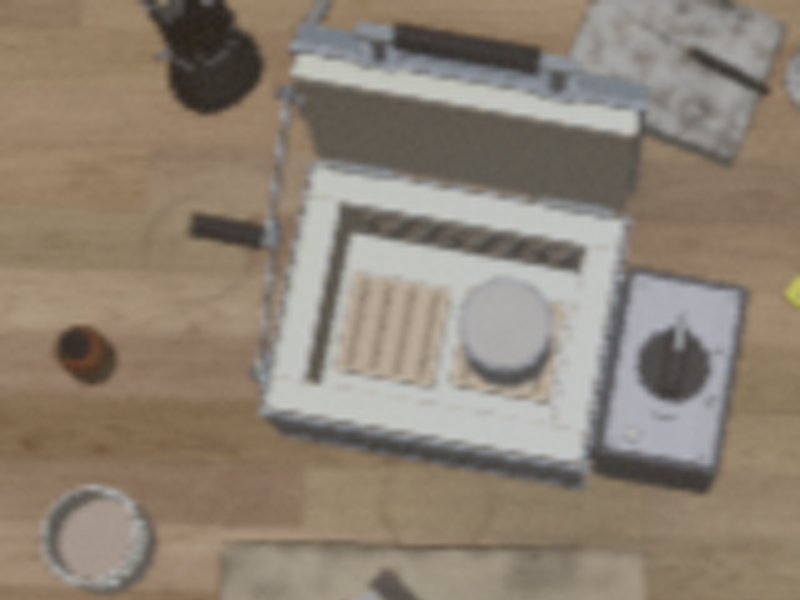

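View pics/c3.png

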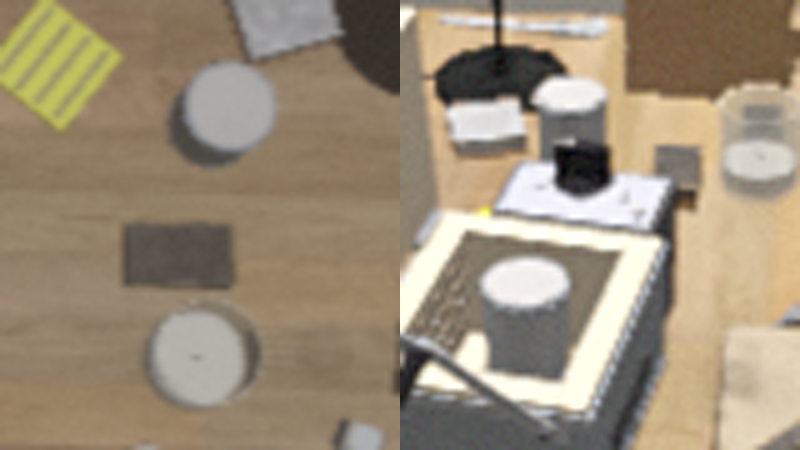

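View pics/c2.png

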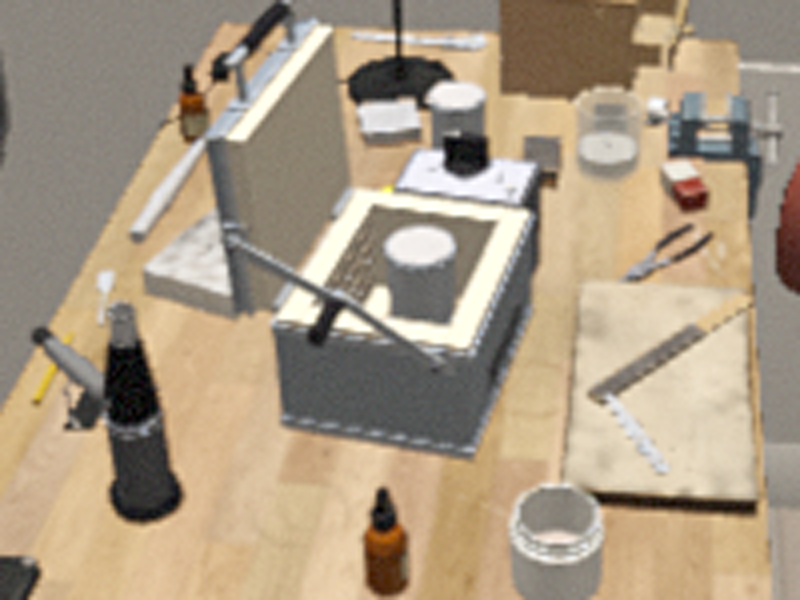

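From the crops, the target flask is the solid grey cylinder with a plaster top at top (345,191), side (255,183). The one at (340,241) is a candle in clear glass, and (159,232) is the hollow pot. The object at (241,190) is the second flask. The empty tan setter is at about (218,190), and the yellow one at (311,182) is the look-alike. The knob pointer is towards the back.

```bash
cat > m.py <<'E'
from h import *
def rect(f,mask,z,seed,S=1000):
    # largest comp containing/nearest seed -> rectified points -> minAreaRect
    n,l,st,c=cv2.connectedComponentsWithStats(mask)
    ids=[i for i in range(1,n) if st[i,4]>15]
    i=min(ids,key=lambda i:np.min(np.hypot(*(np.argwhere(l==i)-seed[::-1]).T)))
    pts=np.argwhere(l==i)[:,::-1]
    P=np.array([onz(f,u,v,z)[:2] for u,v in pts])
    return P,pts
def out(name,P):
    r=cv2.minAreaRect((P*1000).astype(np.float32)); print(name,len(P),'rect',np.round(r[0],1),np.round(r[1],1),round(r[2],1),'mean',np.round(P.mean(0)*1000,1))
E
python3 - <<'E'
from m import *
f=dict(np.load('top0.npz'));im=f['frame'].astype(int);hsv=cv2.cvtColor(f['frame'],cv2.COLOR_BGR2HSV)
for n,(u,v) in dict(rim=(197,190),tile=(222,190),flask=(345,191),sec=(241,188),panel=(285,190),pbox=(268,212),knob=(274,199),candle=(340,241),knee=(185,171),floor=(213,178)).items(): print(n,im[v,u],hsv[v,u])
bright=((im.min(2)>190)*255).astype(np.uint8)
P,p=rect(f,bright,.122,np.array([205,165]));out('rim',P)
t=((hsv[...,1]>45)&(hsv[...,2]>150)).astype(np.uint8); t[:, :205]=0;t[:,231:]=0;t[:178]=0;t[205:]=0
P,p=rect(f,t,.038,np.array([220,190]));out('tile',P)
E
```

```text
rim [186 192 190] [ 40   8 192]
tile [144 162 177] [ 16  48 177]
flask [169 171 173] [ 15   6 173]
sec [172 173 176] [  8   6 176]
panel [176 169 169] [120  10 176]
pbox [176 168 168] [120  12 176]
knob [69 70 75] [ 5 20 75]
candle [161 167 170] [ 20  14 170]
knee [54 60 65] [16 43 65]
floor [189 193 192] [ 38   5 193]
rim 162 rect [629.   22.2] [151.   12.8] 79.8 mean [628.   16.9]
tile 241 rect [568.1  91.8] [57.2 60.5] 79.9 mean [568.2  93.1]
```

```bash
python3 - <<'E'
from m import *
f=dict(np.load('top0.npz'));im=f['frame'].astype(int);hsv=cv2.cvtColor(f['frame'],cv2.COLOR_BGR2HSV)
g=dict(np.load('side0.npz'))
c=lambda U,V,ox=140,oy=125,s=5:((U+.5)/s-.5+ox,(V+.5)/s-.5+oy)
def fit(f,local,pix,z):
    W=np.array([onz(f,*q,zz)[:2] for q,zz in zip(pix,np.broadcast_to(z,len(pix)))]);L=np.array(local,float)
    w=W.mean(0);l=L.mean(0);H=(L-l).T@(W-w);a=np.arctan2(H[0,1]-H[1,0],H[0,0]+H[1,1])
    R=np.array([[np.cos(a),-np.sin(a)],[np.sin(a),np.cos(a)]]);t=w-R@l
    print('yaw',np.degrees(a),'t',t,'res mm',np.round(1000*(W-(L@R.T+t)),1).tolist());return a,t
a,t=fit(f,[(.083,.104),(.083,-.104),(-.083,-.104),(-.083,.104)],[c(313,163),c(630,212),c(583,465),c(265,412)],.122)
fit(f,[(.052,-.108),(.052,-.188),(-.072,-.188)],[c(632,272),c(746,292),c(715,465)],.121)
def blob(f,roi,lo,hi,z,satmax=30):
    u0,v0,u1,v1=roi;h=cv2.cvtColor(f['frame'],cv2.COLOR_BGR2HSV)[v0:v1,u0:u1]
    m=((h[...,2]>lo)&(h[...,2]<=hi)&(h[...,1]<satmax)).astype(np.uint8)
    n,l,st,ce=cv2.connectedComponentsWithStats(m);i=1+np.argmax(st[1:,4]);q=ce[i]+[u0,v0];print(roi,st[i],q,onz(f,*q,z)); return q
blob(f,(328,175,360,208),155,255,.075)
blob(f,(228,176,254,201),155,185,.113)
blob(g,(240,175,270,200),190,255,.075)
blob(g,(230,212,260,232),190,255,.113)
# c1/c3 manual
print('sec top c1',onz(f,*c(505,323),.113),'flask c3',onz(f,*c(229,107,300,170),.075))
print('sec side',onz(g,*c(525,283,140,165),.113),'flask side c3',onz(g,*c(570-400,94,220,165),.075),'side sec', onz(g,*c(527-400,283,220,165),.113))
print('knob',onz(f,*c(674,362),.136),'tip',onz(f,*c(680,318),.163))
print('knee top ends',onz(f,*c(192,224),.157),onz(f,*c(268,233),.157))
R=np.array([[np.cos(a),-np.sin(a)],[np.sin(a),np.cos(a)]])
for n,l in dict(sel=(-.010,-.148),knee=(.021,.141),handle=(.083+.02,0)).items(): print(n,R@l+t)
for n,l,z in [('rim',(-.083,.104),.122),('rimfr',(-.083,-.104),.122),('bl',(.083,.104),.122),('knee',(.021,.164),.157)]: print(n,proj(g,[*(R@l+t),z]))
E
```

```text
yaw -8.213687277949008 t [0.56451831 0.051331  ] res mm [[-1.8, -1.4], [0.5, 0.2], [1.1, 2.9], [0.2, -1.7]]
yaw -9.026052071922463 t [0.56348413 0.05327055] res mm [[-4.6, -3.7], [-3.3, 2.4], [7.8, 1.3]]
(328, 175, 360, 208) [ 10   8  17  16 218] [345.88073394 190.62844037] [ 0.57031222 -0.32847209  0.075     ]
(228, 176, 254, 201) [  0   4  26  21 331] [240.40181269 189.16314199] [0.55990908 0.01561333 0.113     ]
(240, 175, 270, 200) [ 7  5 14  7 73] [253.49315068 183.39726027] [ 0.57449886 -0.32728823  0.075     ]
(230, 212, 260, 232) [  6   5  18   9 129] [244.48062016 220.95348837] [0.56258233 0.0150438  0.113     ]
sec top c1 [0.55980458 0.01497735 0.113     ] flask c3 [ 0.56903833 -0.32688609  0.075     ]
sec side [0.56195245 0.01651801 0.113     ] flask side c3 [ 0.57404299 -0.32730154  0.075     ] side sec [0.56057216 0.01639135 0.113     ]
knob [ 0.5332225  -0.09234333  0.136     ] tip [ 0.55630877 -0.0944634   0.163     ]
knee top ends [0.60988499 0.21102673 0.157     ] [0.60527323 0.16330965 0.157     ]
sel [ 0.53347681 -0.09372219]
knee [0.60544691 0.18788446]
handle [0.66646175 0.03661586]
rim [258.26108613 246.6836169 ]
rimfr [273.1764357  211.59343852]
bl [208.22095265 239.14020019]
knee [219.49321835 244.24445553]
```

Request:
{"method": "play_rows", "body": {
  "series": [
    [[0.016, -0.045, 0.002, 0, 0, -7.5, 1], [0.016, -0.045, 0.002, 0, 0, -7.5, 1], [0.016, -0.045, 0.002, 0, 0, -7.5, 1], [0.016, -0.045, 0.002, 0, 0, -7.5, 1], [0.016, -0.045, 0.002, 0, 0, -7.5, 1], [0.016, -0.045, 0.002, 0, 0, -7.5, 1], [0.016, -0.045, 0.002, 0, 0, -7.5, 1], [0.016, -0.045, 0.002, 0, 0, -7.5, 1], [0.016, -0.045, 0.002, 0, 0, -7.5, 1], [0.016, -0.045, 0.002, 0, 0, -7.5, 1]]
  ]
}}

```text
time: 1.1
tool_pos: [0.4072, 0.1221, 0.2511]
tool_rot: [0.0, 0.758, 0.652, 0.0]
contact_force: [1.6, 0.2, 1.4]
gripper_width: 1.0
grasp_force: 0.0
```

Request:
{"method": "play_rows", "body": {
  "series": [
    [[0.016, -0.045, 0.002, 0, 0, 0, 1], [0.016, -0.045, 0.002, 0, 0, 0, 1], [0.016, -0.045, 0.002, 0, 0, 0, 1], [0.016, -0.045, 0.002, 0, 0, 0, 1], [0.016, -0.045, 0.002, 0, 0, 0, 1], [0.016, -0.045, 0.002, 0, 0, 0, 1], [0.016, -0.045, 0.002, 0, 0, 0, 1], [0.016, -0.045, 0.002, 0, 0, 0, 1], [0.016, -0.045, 0.002, 0, 0, 0, 1], [0.016, -0.045, 0.002, 0, 0, 0, 1]]
  ]
}}

```text
time: 2.1
tool_pos: [0.5674, -0.3279, 0.2706]
tool_rot: [-0.001, 0.757, 0.654, -0.0]
contact_force: [-0.0, 0.7, -0.5]
gripper_width: 0.995
grasp_force: 0.0
```

```bash
cat >> h.py <<'E'
from scipy.spatial.transform import Rotation as Ro
def st():
    s=manip.state();w,x,y,z=s['tool_rot'];R=Ro.from_quat([x,y,z,w]).as_matrix()
    print('t %.2f'%s['time'],'tcp',np.round(s['tool_pos'],4),'yang %.1f'%np.degrees(np.arctan2(R[1,1],R[0,1])),'z',np.round(R[:,2],3),'F',np.round(s['contact_force'],1),'g %.3f %.1f'%(s['gripper_width'],s['grasp_force']),'j',np.round(s['joint_pos'],2));return s
E
python3 - <<'E'
from m import *
st()
f=grab('top','t1.png');np.savez('top1.npz',**f)
# setter/second corners from c1 crop
f=dict(np.load('top0.npz'))
c=lambda U,V:((U+.5)/5-.5+140,(V+.5)/5-.5+125)
for q in [(357,270),(452,287),(433,387),(340,374),(395,330)]: print(onz(f,*c(*q),.038))
print('slab',onz(f,358,182,.01),'block',onz(f,335,214,.024))
E
```

```text
t 2.10 tcp [ 0.5674 -0.3279  0.2706] yang -8.3 z [-0.001  0.001 -1.   ] F [-0.   0.7 -0.5] g 0.995 0.0 j [-0.64  0.1   1.49  0.    1.55 -0.49]
[0.60748683 0.11750524 0.038     ]
[0.59736965 0.05329541 0.038     ]
[0.52913434 0.06378914 0.038     ]
[0.5364268  0.12609253 0.038     ]
[0.56712198 0.09049484 0.038     ]
slab [ 0.61343637 -0.38261303  0.01      ] block [ 0.49937817 -0.30092502  0.024     ]
```

Request:
{"method": "play_rows", "body": {
  "series": [
    [[0.004, 0, -0.04, 0, 0, 0, 1], [0, 0, -0.045, 0, 0, 0, 1], [0, 0, -0.045, 0, 0, 0, 1], [0, 0, -0.03, 0, 0, 0, 1], [0, 0, -0.03, 0, 0, 0, 1], [0, 0, -0.03, 0, 0, 0, 1], [0, 0, -0.016, 0, 0, 0, 1], [0, 0, 0, 0, 0, 0, 0.9]]
  ]
}}

```text
time: 2.95
tool_pos: [0.5691, -0.3244, 0.0316]
tool_rot: [-0.003, 0.756, 0.654, -0.001]
contact_force: [0.1, 0.9, -0.8]
gripper_width: 0.906
grasp_force: 0.0
```

Request:
{"method": "play_rows", "body": {
  "series": [
    [[0, 0, 0, 0, 0, 0, 0.5], [0, 0, 0, 0, 0, 0, 0.5], [0, 0, 0, 0, 0, 0, 0.5], [0, 0, 0, 0, 0, 0, 0.5], [0, 0, 0, 0, 0, 0, 0.5], [0, 0, 0, 0, 0, 0, 0.5]]
  ]
}}

```text
time: 3.55
tool_pos: [0.5724, -0.3268, 0.0372]
tool_rot: [0.001, 0.756, 0.654, 0.0]
contact_force: [0.9, -0.3, 5.8]
gripper_width: 0.689
grasp_force: 66.0
```

```bash
python3 -c "
from h import *
st()"
```

```text
t 3.55 tcp [ 0.5724 -0.3268  0.0372] yang -8.3 z [ 0.002 -0.002 -1.   ] F [ 0.9 -0.3  5.8] g 0.689 66.0 j [-0.63  0.31  1.66  0.    1.16 -0.49]
```

Request:
{"method": "play_rows", "body": {
  "series": [
    [[0, 0, 0.02, 0, 0, 0, 0.5], [0, 0, 0.045, 0, 0, 0, 0.5], [0, 0, 0.045, 0, 0, 0, 0.5], [0, 0, 0.045, 0, 0, 0, 0.5], [0, 0, 0.045, 0, 0, 0, 0.5], [0, 0.01, 0, 0, 0, 0, 0.5], [0, 0.02, 0, 0, 0, 0, 0.5], [0, 0.035, 0, 0, 0, 0, 0.5], [0, 0.04, 0, 0, 0, 0, 0.5], [0, 0.04, 0, 0, 0, 0, 0.5]]
  ]
}}

```text
time: 4.55
tool_pos: [0.5686, -0.1774, 0.2296]
tool_rot: [-0.004, 0.756, 0.654, -0.002]
contact_force: [-0.0, -0.1, -4.9]
gripper_width: 0.687
grasp_force: 66.9
```

Request:
{"method": "play_rows", "body": {
  "series": [
    [[-0.004, 0.04, 0, 0, 0, 0, 0.5], [0, 0.04, 0, 0, 0, 0, 0.5], [0, 0.04, 0, 0, 0, 0, 0.5], [0, 0.04, 0, 0, 0, 0, 0.5], [0, 0.04, 0, 0, 0, 0, 0.5], [0, 0.035, 0, 0, 0, 0, 0.5], [0, 0.025, 0, 0, 0, 0, 0.5], [0, 0.013, 0, 0, 0, 0, 0.5], [0, 0, 0, 0, 0, 0, 0.5], [0, 0, 0, 0, 0, 0, 0.5]]
  ]
}}

```text
time: 5.55
tool_pos: [0.5661, 0.0918, 0.2331]
tool_rot: [-0.001, 0.756, 0.654, -0.002]
contact_force: [-0.4, -0.6, -5.3]
gripper_width: 0.693
grasp_force: 66.9
```

```bash
python3 - <<'E'
from h import *
s=st()
f=grab('side');np.savez('side2.npz',**f); im=f['frame'];t=grab('top')['frame']
r=lambda im,x,y,w,h,s:cv2.resize(im[y:y+h,x:x+w],None,fx=s,fy=s,interpolation=cv2.INTER_CUBIC)
cv2.imwrite('pics/p2.png',np.hstack([r(im,190,130,130,130,3),r(t,170,110,130,130,3)]))
E
```

```text
t 5.55 tcp [0.5661 0.0918 0.2331] yang -8.3 z [-0.004 -0.001 -1.   ] F [-0.4 -0.6 -5.3] g 0.693 66.9 j [ 0.03 -0.07  1.73 -0.    1.48  0.18]
```

View pics/p2.png

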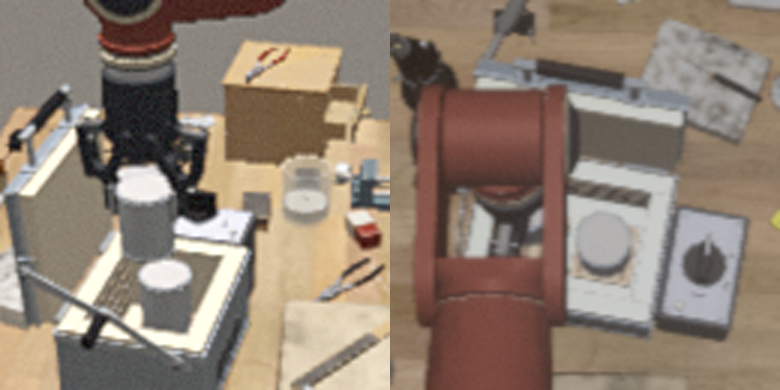

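The flask hangs upright above the left half, and its side and top outlines agree with the commanded pose. I'll lower it now.

Request:
{"method": "play_rows", "body": {
  "series": [
    [[0.002, 0, -0.02, 0, 0, 0, 0.5], [0, 0, -0.03, 0, 0, 0, 0.5], [0, 0, -0.03, 0, 0, 0, 0.5], [0, 0, -0.025, 0, 0, 0, 0.5], [0, 0, -0.02, 0, 0, 0, 0.5], [0, 0, -0.015, 0, 0, 0, 0.5], [0, 0, -0.006, 0, 0, 0, 0.5], [0, 0, 0, 0, 0, 0, 0.5]]
  ]
}}

```text
time: 6.45
tool_pos: [0.569, 0.0915, 0.0886]
tool_rot: [-0.0, 0.757, 0.654, -0.001]
contact_force: [0.2, 0.2, -5.1]
gripper_width: 0.687
grasp_force: 66.8
```

```bash
python3 -c "
from h import *
st()"
```

```text
t 6.45 tcp [0.569  0.0915 0.0886] yang -8.4 z [-0.001 -0.    -1.   ] F [ 0.2  0.2 -5.1] g 0.687 66.8 j [ 0.03  0.07  1.84 -0.    1.23  0.18]
```

Request:
{"method": "play_rows", "body": {
  "series": [
    [[0, 0, -0.006, 0, 0, 0, 0.5], [0, 0, -0.004, 0, 0, 0, 0.5], [0, 0, -0.002, 0, 0, 0, 0.5], [0, 0, 0, 0, 0, 0, 0.5]]
  ]
}}

```text
time: 6.85
tool_pos: [0.5692, 0.092, 0.0772]
tool_rot: [-0.0, 0.756, 0.654, -0.0]
contact_force: [-0.3, -0.3, -5.1]
gripper_width: 0.688
grasp_force: 66.8
```

Request:
{"method": "play_rows", "body": {
  "series": [
    [[0, 0, -0.0015, 0, 0, 0, 0.5], [0, 0, 0, 0, 0, 0, 0.5]]
  ]
}}

```text
time: 7.05
tool_pos: [0.5693, 0.092, 0.0758]
tool_rot: [0.0, 0.756, 0.654, 0.0]
contact_force: [-0.5, 0.3, -4.7]
gripper_width: 0.689
grasp_force: 66.8
```

Request:
{"method": "play_rows", "body": {
  "series": [
    [[0, 0, -0.001, 0, 0, 0, 0.5], [0, 0, -0.001, 0, 0, 0, 0.5], [0, 0, 0, 0, 0, 0, 0.5]]
  ]
}}

```text
time: 7.35
tool_pos: [0.5696, 0.0921, 0.0751]
tool_rot: [0.0, 0.756, 0.654, 0.0]
contact_force: [-5.2, 0.6, 4.8]
gripper_width: 0.685
grasp_force: 67.3
```

Request:
{"method": "play_rows", "body": {
  "series": [
    [[0, 0, 0, 0, 0, 0, 0.75], [0, 0, 0, 0, 0, 0, 0.8], [0, 0, 0, 0, 0, 0, 0.82], [0, 0, 0, 0, 0, 0, 0.82], [0, 0, 0.01, 0, 0, 0, 0.82], [0, 0, 0.03, 0, 0, 0, 0.82], [0, 0, 0.04, 0, 0, 0, 0.82], [0, 0, 0.045, 0, 0, 0, 0.82], [0, 0, 0.045, 0, 0, 0, 0.82]]
  ]
}}

```text
time: 8.25
tool_pos: [0.569, 0.092, 0.2461]
tool_rot: [0.0, 0.756, 0.654, 0.0]
contact_force: [0.1, -0.3, 0.4]
gripper_width: 0.817
grasp_force: 0.0
```

```bash
python3 - <<'E'
from m import *
g=grab('side');np.savez('side3.npz',**g);f=grab('top');np.savez('top3.npz',**f)
f0=dict(np.load('top0.npz'))
print('torch base side',onz(g,176,286,0),'top', onz(f0,182,140,0), 'nozzle top', [onz(f0,178,126,z) for z in(.15,.2)],'side noz',[onz(g,170,237,z) for z in(.15,.2)])
print('bottle',onz(g,236,303,0))
r=lambda im,x,y,w,h,s:cv2.resize(im[y:y+h,x:x+w],None,fx=s,fy=s,interpolation=cv2.INTER_CUBIC)
cv2.imwrite('pics/p3.png',np.hstack([r(g['frame'],190,130,130,130,3),r(f['frame'],170,110,130,130,3)]))
st()
E
```

```text
torch base side [0.75520493 0.23647832 0.        ] top [ 7.50324914e-01  2.27402021e-01 -2.22044605e-16] nozzle top [array([0.75317672, 0.21935091, 0.15      ]), array([0.73729451, 0.21115498, 0.2       ])] side noz [array([0.77306535, 0.17981212, 0.15      ]), array([0.74583003, 0.24589871, 0.2       ])]
bottle [0.55268535 0.28934658 0.        ]
t 8.35 tcp [0.5733 0.0921 0.254 ] yang -8.3 z [ 0.016  0.    -1.   ] F [0.3 0.3 0.4] g 0.818 0.0 j [ 0.03 -0.08  1.7   0.    1.5   0.18]
```

View pics/p3.png

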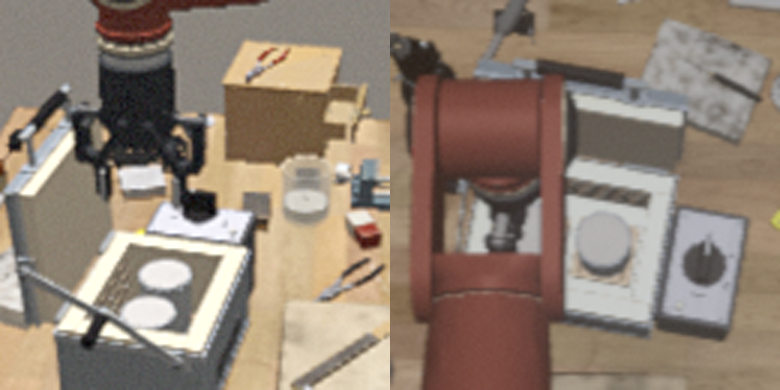

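The flask stands in the left half beside the second one (side crop (150,312) and (165,275)) and the fingers are clear. Next is the knee.

Request:
{"method": "play_rows", "body": {
  "series": [
    [[0, 0.03, 0, 0, 0, 0, 0], [0.005, 0.04, 0, 0, 0, 0, 0], [0.01, 0.03, 0, 0, 0, 0, 0], [0.015, 0.008, 0, 0, 0, 0, 0], [0.009, 0, -0.01, 0, 0, 0, 0], [0, 0, -0.03, 0, 0, 0, 0], [0, 0, -0.025, 0, 0, 0, 0], [0, 0, -0.006, 0, 0, 0, 0], [0, 0, 0, 0, 0, 0, 0]]
  ]
}}

```text
time: 9.25
tool_pos: [0.6073, 0.1991, 0.1709]
tool_rot: [-0.001, 0.757, 0.654, -0.002]
contact_force: [0.2, 0.3, 0.3]
gripper_width: -0.001
grasp_force: 0.0
```

```bash
python3 - <<'E'
from m import *
st()
g=grab('side')
f=grab('top')
r=lambda im,x,y,w,h,s:cv2.resize(im[y:y+h,x:x+w],None,fx=s,fy=s,interpolation=cv2.INTER_CUBIC)
cv2.imwrite('pics/p4.png',np.hstack([r(g['frame'],190,170,100,100,4),r(f['frame'],150,120,100,100,4)]))
E
```

```text
t 9.25 tcp [0.6073 0.1991 0.1709] yang -8.4 z [-0.003 -0.001 -1.   ] F [0.2 0.3 0.3] g -0.001 0.0 j [ 0.2   0.13  1.63 -0.    1.38  0.35]
```

View pics/p4.png

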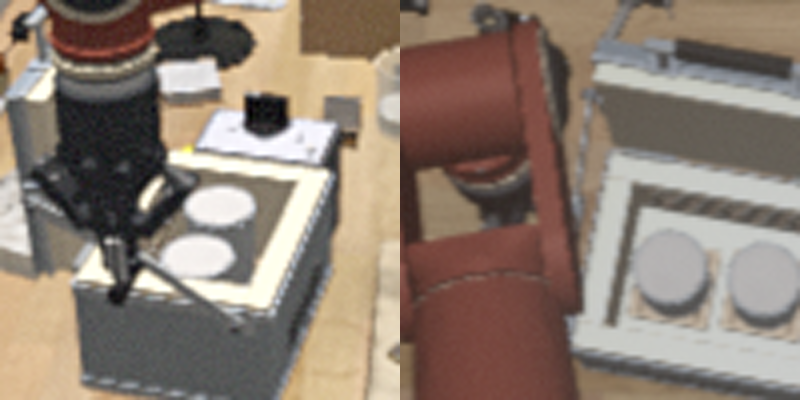

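Fingertips are right above the stub (side crop (118,285)). Both flasks sit squarely on their tiles. I'll push the knee down.

Request:
{"method": "play_rows", "body": {
  "series": [
    [[0, 0, -0.004, 0, 0, 0, 0], [0, 0, -0.004, 0, 0, 0, 0], [0.001, 0, -0.004, 0, 0, 0, 0], [0.001, 0, -0.004, 0, 0, 0, 0], [0.002, 0, -0.004, 0, 0, 0, 0], [0.002, 0, -0.004, 0, 0, 0, 0]]
  ]
}}

```text
time: 9.95
tool_pos: [0.6141, 0.1998, 0.1489]
tool_rot: [-0.0, 0.756, 0.654, -0.001]
contact_force: [-1.7, -1.8, 5.5]
gripper_width: -0.004
grasp_force: 2.5
```

Request:
{"method": "play_rows", "body": {
  "series": [
    [[0.002, 0, -0.004, 0, 0, 0, 0], [0.002, 0, -0.004, 0, 0, 0, 0], [0.002, 0, -0.004, 0, 0, 0, 0], [0.001, 0, -0.004, 0, 0, 0, 0], [0.001, 0, -0.004, 0, 0, 0, 0], [0.001, -0.001, -0.004, 0, 0, 0, 0], [0, 0, 0, 0, 0, 0, 0]]
  ]
}}

```text
time: 10.65
tool_pos: [0.6223, 0.2001, 0.1259]
tool_rot: [-0.002, 0.756, 0.654, -0.0]
contact_force: [-7.1, 1.1, 10.9]
gripper_width: 0.001
grasp_force: 5.0
```

```bash
python3 - <<'E'
from m import *
st()
g=grab('side')
f=grab('top')
r=lambda im,x,y,w,h,s:cv2.resize(im[y:y+h,x:x+w],None,fx=s,fy=s,interpolation=cv2.INTER_CUBIC)
cv2.imwrite('pics/p5.png',np.hstack([r(g['frame'],180,140,100,120,4),r(f['frame'],150,100,100,120,4)]))
E
```

```text
t 10.65 tcp [0.6223 0.2001 0.1259] yang -8.3 z [-0.003  0.002 -1.   ] F [-7.1  1.1 10.9] g 0.001 5.0 j [0.2  0.2  1.63 0.   1.31 0.34]
```

View pics/p5.png

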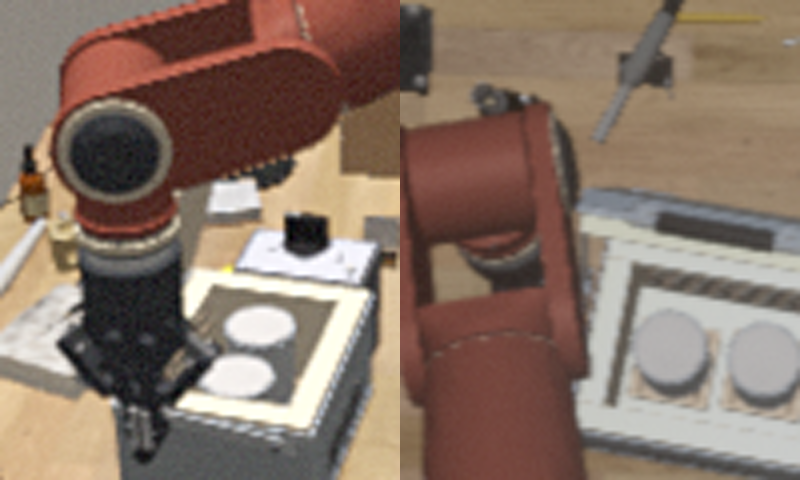

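The knee is broken and the lid is leaning forward (handle at top crop (715,230)). I'll retreat upwards, then measure the handle.

Request:
{"method": "play_rows", "body": {
  "series": [
    [[0, 0.002, 0.02, 0, 0, 0, 0], [0, 0, 0.04, 0, 0, 0, 0], [0, 0, 0.045, 0, 0, 0, 0], [0, 0, 0.045, 0, 0, 0, 0], [0, 0, 0.045, 0, 0, 0, 0.5], [0, 0, 0.045, 0, 0, 0, 0.5], [0, 0, 0.035, 0, 0, 0, 0.5], [0, 0, 0, 0, 0, 0, 0.5]]
  ]
}}

```text
time: 11.55
tool_pos: [0.6249, 0.2015, 0.4071]
tool_rot: [0.003, 0.756, 0.654, 0.005]
contact_force: [1.1, 0.4, 1.0]
gripper_width: 0.501
grasp_force: 0.0
```

```bash
cat > lid.py <<'E'
from m import *
a=np.radians(-8.5);T=np.array([.565,.0515]);
R=np.array([[np.cos(a),-np.sin(a)],[np.sin(a),np.cos(a)]])
def handle(th,y=0):
    x=.083-.206*np.cos(th)+.02*np.sin(th); return np.r_[R@[x,y]+T,.122+.206*np.sin(th)+.02*np.cos(th)]
def dark(f,roi,thr=75):
    u0,v0,u1,v1=roi;m=(f['frame'][v0:v1,u0:u1].max(2)<thr).astype(np.uint8)
    n,l,s,c=cv2.connectedComponentsWithStats(m);return [(s[i].tolist(),np.round(c[i]+[u0,v0],1).tolist()) for i in range(1,n) if s[i,4]>25]
E
python3 - <<'E'
from lid import *
st()
f=grab('top')
print(dark(f,(205,130,262,200)))
for th in(1.1,1.2,1.3,1.4,1.5,1.62): print(th,handle(th),proj(f,handle(th)))
f0=dict(np.load('top0.npz'));print('start',dark(f0,(205,125,262,145)))
E
```

```text
t 11.55 tcp [0.6249 0.2015 0.4071] yang -8.3 z [ 0.011  0.003 -1.   ] F [1.1 0.4 1. ] g 0.501 0.0 j [0.2  0.08 1.3  0.   1.75 0.34]
[([10, 24, 27, 8, 97], [227.4, 157.4])]
1.1 [0.57230225 0.05040867 0.31466064] [226.4429161  171.36132683]
1.2 [0.59169857 0.04750987 0.32124721] [227.59354551 164.07659801]
1.3 [0.61164832 0.04452836 0.32584296] [228.81819617 156.74412184]
1.4 [0.63195218 0.04149393 0.32840199] [230.09925453 149.47017795]
1.5 [0.65240728 0.03843689 0.32889871] [231.41804229 142.35990011]
1.62 [0.67686527 0.03478162 0.32676701] [233.02330102 134.18561672]
start [([14, 5, 29, 10, 132], [232.7, 134.5])]
```

Request:
{"method": "play_rows", "body": {
  "series": [
    [[-0.002, -0.02, 0, 0, 0, 0, 0.5], [-0.003, -0.035, 0, 0, 0, 0, 0.5], [-0.004, -0.04, 0, 0, 0, 0, 0.5], [-0.003, -0.035, 0, 0, 0, 0, 0.5], [-0.003, -0.02, 0, 0, 0, 0, 0.5], [0, -0.005, 0, 0, 0, 0, 0.5], [0, 0, 0, 0, 0, 0, 0.5]]
  ]
}}

```text
time: 12.3
tool_pos: [0.6078, 0.0451, 0.3977]
tool_rot: [-0.001, 0.757, 0.653, -0.001]
contact_force: [-0.2, -0.2, -0.3]
gripper_width: 0.498
grasp_force: 0.0
```

Request:
{"method": "play_rows", "body": {
  "series": [
    [[0, 0, -0.02, 0, 0, 0, 0.5], [0, 0, -0.03, 0, 0, 0, 0.5], [0, 0, -0.025, 0, 0, 0, 0.5], [0, 0, -0.02, 0, 0, 0, 0.5], [0, 0, -0.008, 0, 0, 0, 0.5], [0, 0, 0, 0, 0, 0, 0.5]]
  ]
}}

```text
time: 12.9
tool_pos: [0.6075, 0.0469, 0.2946]
tool_rot: [-0.001, 0.756, 0.654, -0.001]
contact_force: [-0.2, 0.4, 0.3]
gripper_width: 0.503
grasp_force: 0.0
```

```bash
python3 -c "
from h import *
st()"
```

```text
t 12.90 tcp [0.6075 0.0469 0.2946] yang -8.2 z [-0.004  0.    -1.   ] F [-0.2  0.4  0.3] g 0.503 0.0 j [-0.05 -0.01  1.57  0.    1.58  0.1 ]
```

Request:
{"method": "play_rows", "body": {
  "series": [
    [[0.002, 0, 0.008, 0, 0, 0, 0.3], [0, 0, 0, 0, 0, 0, 0.1], [0, 0, 0, 0, 0, 0, 0.1], [0, 0, 0, 0, 0, 0, 0.1], [0, 0, 0, 0, 0, 0, 0.1]]
  ]
}}

```text
time: 13.4
tool_pos: [0.6116, 0.0462, 0.3086]
tool_rot: [0.002, 0.756, 0.654, 0.002]
contact_force: [0.7, 2.2, 5.9]
gripper_width: 0.162
grasp_force: 58.5
```

```bash
python3 - <<'E'
from lid import *
s=st()
p0=handle(1.29)
for th in np.arange(1.29,-.06,-.1): print(round(th,2),np.round(handle(th)-p0,4))
print(0,np.round(handle(0)-p0,4))
E
```

```text
t 13.40 tcp [0.6116 0.0462 0.3086] yang -8.3 z [ 0.006  0.001 -1.   ] F [0.7 2.2 5.9] g 0.162 58.5 j [-0.05 -0.01  1.55  0.    1.6   0.1 ]
1.29 [0. 0. 0.]
1.19 [-0.0199  0.003  -0.0048]
1.09 [-0.0392  0.0059 -0.0116]
0.99 [-0.0578  0.0086 -0.0203]
0.89 [-0.0754  0.0113 -0.0308]
0.79 [-0.0919  0.0137 -0.0431]
0.69 [-0.1071  0.016  -0.0569]
0.59 [-0.1208  0.0181 -0.0722]
0.49 [-0.133   0.0199 -0.0889]
0.39 [-0.1435  0.0214 -0.1067]
0.29 [-0.1521  0.0227 -0.1254]
0.19 [-0.1589  0.0237 -0.1449]
0.09 [-0.1637  0.0245 -0.165 ]
-0.01 [-0.1665  0.0249 -0.1855]
0 [-0.1663  0.0249 -0.1835]
```

Request:
{"method": "play_rows", "body": {
  "series": [
    [[-0.01, 0.0015, -0.002, 0, 0, 0, 0.1], [-0.01, 0.0015, -0.003, 0, 0, 0, 0.1], [-0.0095, 0.0015, -0.003, 0, 0, 0, 0.1], [-0.0095, 0.0015, -0.004, 0, 0, 0, 0.1], [-0.0095, 0.0015, -0.004, 0, 0, 0, 0.1], [-0.009, 0.0013, -0.0045, 0, 0, 0, 0.1], [-0.009, 0.0013, -0.005, 0, 0, 0, 0.1], [-0.009, 0.0013, -0.0055, 0, 0, 0, 0.1]]
  ]
}}

```text
time: 14.2
tool_pos: [0.5369, 0.0577, 0.2775]
tool_rot: [0.003, 0.757, 0.654, 0.004]
contact_force: [2.6, 2.0, 5.2]
gripper_width: 0.17
grasp_force: 62.9
```

```bash
python3 - <<'E'
from lid import *
s=st();p0=handle(1.29)
for th in (.99,.95,.89): print(handle(th)-p0+[.6116,.0462,.3086])
g=grab('side')
cv2.imwrite('pics/p6.png',cv2.resize(g['frame'][120:270,150:330],None,fx=4,fy=4,interpolation=cv2.INTER_CUBIC))
E
```

```text
t 14.20 tcp [0.5369 0.0577 0.2775] yang -8.3 z [ 0.009  0.001 -1.   ] F [2.6 2.  5.2] g 0.170 62.9 j [-0.03 -0.18  1.76  0.    1.55  0.11]
[0.55380251 0.05483789 0.28832071]
[0.54663332 0.05590934 0.28432282]
[0.53619027 0.05747006 0.27779058]
```

Following the arc well with low forces. Continuing.

Request:
{"method": "play_rows", "body": {
  "series": [
    [[-0.0083, 0.0012, -0.006, 0, 0, 0, 0.1], [-0.0082, 0.0012, -0.0063, 0, 0, 0, 0.1], [-0.0077, 0.0012, -0.0068, 0, 0, 0, 0.1], [-0.0075, 0.0011, -0.007, 0, 0, 0, 0.1], [-0.007, 0.001, -0.0075, 0, 0, 0, 0.1], [-0.0067, 0.001, -0.0078, 0, 0, 0, 0.1], [-0.0063, 0.0009, -0.0083, 0, 0, 0, 0.1], [-0.0059, 0.0009, -0.0084, 0, 0, 0, 0.1]]
  ]
}}

```text
time: 15.05
tool_pos: [0.4779, 0.0668, 0.2156]
tool_rot: [0.0, 0.756, 0.654, 0.002]
contact_force: [5.7, 6.0, 0.9]
gripper_width: 0.163
grasp_force: 67.4
```

Request:
{"method": "play_rows", "body": {
  "series": [
    [[-0.0054, 0.0008, -0.0088, 0, 0, 0, 0.1], [-0.0051, 0.0007, -0.009, 0, 0, 0, 0.1], [-0.0045, 0.0007, -0.0093, 0, 0, 0, 0.1], [-0.0041, 0.0006, -0.0094, 0, 0, 0, 0.1], [-0.0036, 0.0005, -0.0097, 0, 0, 0, 0.1], [-0.0032, 0.0005, -0.0098, 0, 0, 0, 0.1]]
  ]
}}

```text
time: 15.65
tool_pos: [0.4523, 0.0705, 0.1598]
tool_rot: [0.001, 0.757, 0.654, 0.002]
contact_force: [7.3, 4.8, 1.7]
gripper_width: 0.158
grasp_force: 69.5
```

```bash
python3 - <<'E'
from lid import *
s=st();p0=handle(1.29)
for th in (.25,.19,.1,0): print(th,handle(th)-p0+[.6116,.0462,.3086])
E
```

```text
t 15.65 tcp [0.4523 0.0705 0.1598] yang -8.3 z [ 0.004  0.002 -1.   ] F [7.3 4.8 1.7] g 0.158 69.5 j [-0.01 -0.32  2.07  0.    1.39  0.14]
0.25 [0.45654439 0.06937322 0.17546902]
0.19 [0.45271906 0.06994492 0.16367058]
0.1 [0.44830953 0.07060392 0.14559133]
0 [0.44531696 0.07105117 0.12512556]
```

Request:
{"method": "play_rows", "body": {
  "series": [
    [[-0.002, 0.0003, -0.009, 0, 0, 0, 0.1], [-0.001, 0.0002, -0.009, 0, 0, 0, 0.1], [-0.001, 0, -0.008, 0, 0, 0, 0.1], [0, 0, -0.005, 0, 0, 0, 0.1], [0, 0, -0.003, 0, 0, 0, 0.1], [0, 0, 0, 0, 0, 0, 0.1]]
  ]
}}

```text
time: 16.25
tool_pos: [0.4448, 0.0716, 0.1238]
tool_rot: [-0.003, 0.756, 0.654, -0.001]
contact_force: [-2.9, 8.0, 1.7]
gripper_width: 0.162
grasp_force: 71.6
```

Request:
{"method": "play_rows", "body": {
  "series": [
    [[0, 0, -0.002, 0, 0, 0, 0.1], [0, 0, -0.001, 0, 0, 0, 0.1], [0, 0, 0, 0, 0, 0, 0.1]]
  ]
}}

```text
time: 16.55
tool_pos: [0.4446, 0.0717, 0.1212]
tool_rot: [-0.003, 0.756, 0.654, -0.001]
contact_force: [-6.4, 7.7, 4.4]
gripper_width: 0.16
grasp_force: 71.9
```

Request:
{"method": "play_rows", "body": {
  "series": [
    [[0, 0, -0.002, 0, 0, 0, 0.1], [0, 0, -0.001, 0, 0, 0, 0.1], [0, 0, 0, 0, 0, 0, 0.1]]
  ]
}}

```text
time: 16.85
tool_pos: [0.4441, 0.0718, 0.1177]
tool_rot: [-0.004, 0.756, 0.654, -0.002]
contact_force: [-4.4, 7.2, 2.8]
gripper_width: 0.164
grasp_force: 72.8
```

Request:
{"method": "play_rows", "body": {
  "series": [
    [[0, 0, -0.002, 0, 0, 0, 0.1], [0, 0, 0, 0, 0, 0, 0.1]]
  ]
}}

```text
time: 17.05
tool_pos: [0.4441, 0.0718, 0.1176]
tool_rot: [-0.004, 0.756, 0.654, -0.002]
contact_force: [-10.3, 7.9, 12.6]
gripper_width: 0.16
grasp_force: 73.6
```

Request:
{"method": "play_rows", "body": {
  "series": [
    [[0, 0, 0.001, 0, 0, 0, 0.2], [0, 0, 0, 0, 0, 0, 0.35], [0, 0, 0, 0, 0, 0, 0.38], [0, 0, 0.01, 0, 0, 0, 0.38], [0, 0, 0.03, 0, 0, 0, 0.38], [0, 0, 0.045, 0, 0, 0, 0.38], [0, 0, 0.045, 0, 0, 0, 0.38]]
  ]
}}

```text
time: 17.75
tool_pos: [0.4466, 0.0699, 0.2501]
tool_rot: [-0.0, 0.757, 0.654, -0.001]
contact_force: [-0.2, -0.5, 0.0]
gripper_width: 0.384
grasp_force: 0.0
```

```bash
python3 - <<'E'
from lid import *
s=st();g=grab('side');np.savez('side7.npz',**g)
for th in (0,.05,.1): print(th,proj(g,handle(th)),[np.round(proj(g,handle(th,y)),1) for y in(.042,-.042)])
print(dark(g,(250,215,300,260),70))
r=lambda im,x,y,w,h,s:cv2.resize(im[y:y+h,x:x+w],None,fx=s,fy=s,interpolation=cv2.INTER_CUBIC)
f=grab('top');np.savez('top7.npz',**f)
cv2.imwrite('pics/p7.png',np.hstack([r(g['frame'],190,170,100,110,4),r(f['frame'],215,140,100,110,4)]))
E
```

```text
t 17.75 tcp [0.4466 0.0699 0.2501] yang -8.3 z [-0.001 -0.    -1.   ] F [-0.2 -0.5  0. ] g 0.384 0.0 j [-0.01 -0.39  1.97 -0.    1.56  0.14]
0 [277.85335456 224.73569824] [array([275., 232.]), array([280.6, 217.8])]
0.05 [277.50291367 222.07788857] [array([274.6, 229.3]), array([280.2, 215.2])]
0.1 [276.99565505 219.39894625] [array([274.1, 226.6]), array([279.8, 212.6])]
[([23, 3, 9, 14, 48], [277.1, 224.6]), ([12, 21, 8, 20, 39], [265.6, 245.8])]
```

View pics/p7.png

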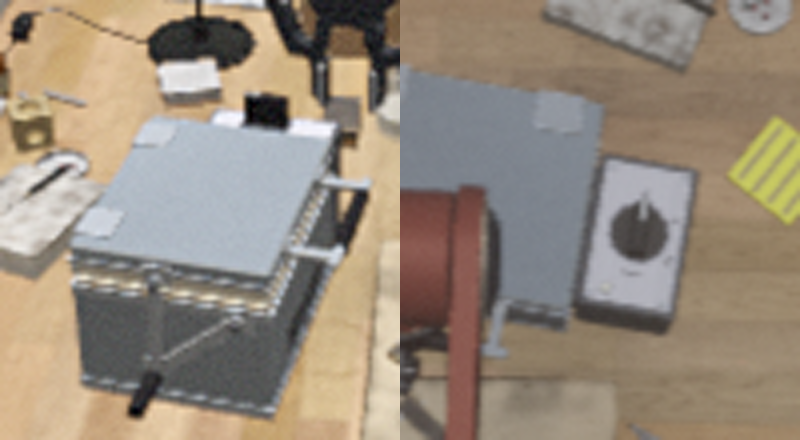

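The lid is flat on the rim: handle pixel (277.1,224.6) against (277.9,224.7) predicted for shut. The knob pointer is still at off, towards the back. Next is the selector.

Request:
{"method": "play_rows", "body": {
  "series": [
    [[0.008, -0.015, 0, 0, 0, 8.2, 0.4], [0.008, -0.016, 0, 0, 0, 8.2, 0.4], [0.008, -0.016, 0, 0, 0, 8.2, 0.4], [0.009, -0.016, 0, 0, 0, 8.2, 0.4], [0.009, -0.016, 0, 0, 0, 8.2, 0.4], [0.009, -0.016, 0, 0, 0, 8.2, 0.4], [0.009, -0.016, 0, 0, 0, 8.2, 0.4], [0.009, -0.016, 0, 0, 0, 8.2, 0.4], [0.009, -0.016, 0, 0, 0, 8.2, 0.4], [0.009, -0.016, 0, 0, 0, 8.2, 0.4]]
  ]
}}

```text
time: 18.85
tool_pos: [0.5345, -0.0898, 0.2488]
tool_rot: [-0.0, 0.139, 0.99, -0.0]
contact_force: [0.6, -0.5, -0.5]
gripper_width: 0.398
grasp_force: 0.0
```

Request:
{"method": "play_rows", "body": {
  "series": [
    [[0, -0.003, 0, 0, 0, 7.8, 0.4], [0, 0, 0, 0, 0, 0, 0.4], [0, 0, 0, 0, 0, 0, 0.4]]
  ]
}}

```text
time: 19.15
tool_pos: [0.5341, -0.0918, 0.2487]
tool_rot: [-0.0, 0.076, 0.997, -0.0]
contact_force: [0.7, 0.5, 0.3]
gripper_width: 0.4
grasp_force: 0.0
```

```bash
python3 - <<'E'
from lid import *
st()
f=dict(np.load('top7.npz'));g=dict(np.load('side7.npz'))
print(dark(f,(262,185,290,212),100),dark(g,(245,185,270,206),60))
for c in dark(f,(262,185,290,212),100): print(onz(f,*c[1],.14))
for c in dark(g,(245,185,270,206),60): print(onz(g,*c[1],.148))
E
```

```text
t 19.15 tcp [ 0.5341 -0.0918  0.2487] yang 81.3 z [-0.  0. -1.] F [0.7 0.5 0.3] g 0.400 0.0 j [-0.31 -0.16  1.79 -0.    1.51 -1.73]
[([6, 6, 14, 14, 137], [274.2, 197.9])] [([7, 9, 10, 8, 63], [256.2, 197.5])]
[ 0.52967387 -0.09159104  0.14      ]
[ 0.53328582 -0.08835069  0.148     ]
```

Request:
{"method": "play_rows", "body": {
  "series": [
    [[-0.001, 0, -0.02, 0, 0, 0, 0.4], [0, 0, -0.03, 0, 0, 0, 0.4], [0, 0, -0.025, 0, 0, 0, 0.4], [0, 0, -0.018, 0, 0, 0, 0.4], [0, 0, -0.01, 0, 0, 0, 0.4], [0, 0, -0.005, 0, 0, 0, 0.4], [0, 0, 0, 0, 0, 0, 0.4]]
  ]
}}

```text
time: 19.85
tool_pos: [0.5332, -0.0916, 0.1407]
tool_rot: [-0.0, 0.074, 0.997, 0.0]
contact_force: [-0.3, 0.7, 0.3]
gripper_width: 0.398
grasp_force: 0.0
```

Request:
{"method": "play_rows", "body": {
  "series": [
    [[0, 0, 0, 0, 0, 0, 0.25], [0, 0, 0, 0, 0, 0, 0.05], [0, 0, 0, 0, 0, 0, 0.05], [0, 0, 0, 0, 0, 0, 0.05]]
  ]
}}

```text
time: 20.25
tool_pos: [0.5341, -0.0923, 0.1419]
tool_rot: [0.001, 0.074, 0.997, -0.0]
contact_force: [-0.3, -2.2, 1.9]
gripper_width: 0.137
grasp_force: 62.6
```

```bash
python3 -c "
from h import *
s=st();print(s['ft_torque'])"
```

```text
t 20.25 tcp [ 0.5341 -0.0923  0.1419] yang 81.5 z [ 0.002 -0.001 -1.   ] F [-0.3 -2.2  1.9] g 0.137 62.6 j [-0.31 -0.07  1.89 -0.    1.32 -1.73]
[-0.22096493 -0.03572881 -0.05857732]
```

Gripped and aligned. I'll push in 9 mm and check.

Request:
{"method": "play_rows", "body": {
  "series": [
    [[0, 0, -0.003, 0, 0, 0, 0.05], [0, 0, -0.003, 0, 0, 0, 0.05], [0, 0, -0.003, 0, 0, 0, 0.05], [0, 0, -0.001, 0, 0, 0, 0.05], [0, 0, 0, 0, 0, 0, 0.05]]
  ]
}}

```text
time: 20.75
tool_pos: [0.5342, -0.0923, 0.1333]
tool_rot: [0.001, 0.074, 0.997, -0.001]
contact_force: [-3.9, -2.0, 14.4]
gripper_width: 0.14
grasp_force: 64.3
```

```bash
python3 -c "
from h import *
s=st();print(s['ft_torque'])"
```

```text
t 20.75 tcp [ 0.5342 -0.0923  0.1333] yang 81.5 z [ 0.002 -0.001 -1.   ] F [-3.9 -2.  14.4] g 0.140 64.3 j [-0.31 -0.06  1.9  -0.    1.31 -1.73]
[-0.10492282  0.69371299 -0.08939248]
```

Fully in: 8.6 mm of travel and 14 N, so it has bottomed out. I'll turn clockwise 60°.

Request:
{"method": "play_rows", "body": {
  "series": [
    [[0, 0, 0, 0, 0, -4, 0.05], [0, 0, 0, 0, 0, -6, 0.05], [0, 0, 0, 0, 0, -7, 0.05], [0, 0, 0, 0, 0, -7, 0.05], [0, 0, 0, 0, 0, -7, 0.05], [0, 0, 0, 0, 0, -7, 0.05], [0, 0, 0, 0, 0, -7, 0.05], [0, 0, 0, 0, 0, -7, 0.05], [0, 0, 0, 0, 0, -5, 0.05], [0, 0, 0, 0, 0, -3, 0.05]]
  ]
}}

```text
time: 21.75
tool_pos: [0.5338, -0.0929, 0.1332]
tool_rot: [0.001, 0.564, 0.826, -0.001]
contact_force: [-5.1, -3.3, 13.6]
gripper_width: 0.134
grasp_force: 64.3
```

Request:
{"method": "play_rows", "body": {
  "series": [
    [[0, 0, 0, 0, 0, 0, 0.05], [0, 0, 0, 0, 0, 0, 0.05]]
  ]
}}

```text
time: 21.95
tool_pos: [0.5338, -0.0929, 0.1332]
tool_rot: [0.001, 0.563, 0.827, -0.001]
contact_force: [-5.7, -2.4, 14.4]
gripper_width: 0.136
grasp_force: 64.3
```

```bash
python3 -c "
from h import *
s=st();print(s['ft_torque'])"
```

```text
t 21.95 tcp [ 0.5338 -0.0929  0.1332] yang 21.5 z [ 0.001 -0.003 -1.   ] F [-5.7 -2.4 14.4] g 0.136 64.3 j [-0.31 -0.07  1.9  -0.    1.31 -0.68]
[-0.52011571  0.98328247 -0.09976471]
```

Request:
{"method": "play_rows", "body": {
  "series": [
    [[0, 0, 0.004, 0, 0, 0, 0.05], [0, 0, 0.004, 0, 0, 0, 0.05], [0, 0, 0.001, 0, 0, 0, 0.15], [0, 0, 0, 0, 0, 0, 0.3], [0, 0, 0, 0, 0, 0, 0.4], [0, 0, 0.01, 0, 0, 0, 0.4], [0, 0, 0.03, 0, 0, 0, 0.4], [0, 0, 0.045, 0, 0, 0, 0.4], [0, 0, 0.045, 0, 0, 0, 0.4], [0, 0, 0.02, 0, 0, 0, 0.4]]
  ]
}}

```text
time: 22.95
tool_pos: [0.5347, -0.0918, 0.2956]
tool_rot: [0.003, 0.563, 0.827, 0.001]
contact_force: [0.2, 0.2, 0.4]
gripper_width: 0.4
grasp_force: 0.0
```

Request:
{"method": "play_rows", "body": {
  "series": [
    [[-0.02, 0.03, 0, 0, 0, 0, 0.4], [-0.04, 0.02, 0, 0, 0, 0, 0.4], [-0.045, 0, 0, 0, 0, 0, 0.4], [-0.03, 0.02, 0, 0, 0, 0, 0.4], [0, 0.03, 0, 0, 0, 0, 0.4], [0, 0.045, 0, 0, 0, 0, 0.4], [0, 0.045, 0, 0, 0, 0, 0.4], [0, 0.045, 0, 0, 0, 0, 0.4], [0, 0.02, 0, 0, 0, 0, 0.4], [0, 0, 0, 0, 0, 0, 0.4]]
  ]
}}

```text
time: 23.95
tool_pos: [0.3975, 0.1655, 0.2898]
tool_rot: [-0.001, 0.561, 0.828, 0.0]
contact_force: [0.1, 0.6, 0.1]
gripper_width: 0.401
grasp_force: 0.0
```

```bash
python3 - <<'E'
from lid import *
st()
f=grab('top');g=grab('side')
print('handle',dark(g,(250,210,300,260),70),'shut pred',proj(g,handle(0)))
# pointer line: bright pixels within the knob region
print(dark(f,(258,180,292,214),100))
h=f['frame'].max(2)
print(h[188:209,264:286])
E
```

```text
t 23.95 tcp [0.3975 0.1655 0.2898] yang 21.8 z [-0.001  0.001 -1.   ] F [0.1 0.6 0.1] g 0.401 0.0 j [ 0.22 -0.46  1.96  0.    1.65 -0.16]
handle [([23, 8, 9, 14, 50], [276.9, 224.7]), ([12, 26, 9, 20, 36], [265.6, 245.9])] shut pred [277.85335456 224.73569824]
[([0, 2, 7, 32, 44], [261.3, 198.4]), ([10, 12, 13, 13, 128], [273.9, 198.0])]
[[103 161 184 186 186 186 187 185 185 187 185 167 160 178 186 187 187 187
  185 183 183 183]
 [103 160 184 185 186 186 187 186 186 187 182 165 159 177 187 187 187 186
  185 183 182 182]
 [115 164 183 185 186 186 187 184 182 180 168 155 166 180 185 185 186 188
  184 183 184 181]
 [120 164 184 186 187 185 180 163 132 115 106 103 117 137 166 183 186 187
  186 184 184 181]
 [143 174 185 186 182 161 131 108  89  84  83  80  83  90 114 145 172 184
  184 183 184 181]
 [148 178 184 182 160 120  89  81  79  79  78  79  73  75  81  98 134 170
  183 182 184 184]
 [162 185 183 169 130  89  81  76  79  78  71  71  78  97 123 135 153 176
  181 173 175 173]
 [162 184 183 154  98  79  80  71  73  70  73  78 119 166 163 124 107 129
  162 158 162 169]
 [165 184 182 14
[... 493 characters left out ...]
8  80  80  80  80  82 101 154
  181 183 163 125]
 [184 187 187 181 154 112  84  79  80  80  79  78  81  81  81  90 131 169
  182 181 158 113]
 [185 186 187 187 181 156 116  88  80  80  79  79  82  81  88 116 158 179
  181 180 153 113]
 [185 186 188 188 186 181 165 134 105  92  89  88  96 107 137 166 178 171
  156 167 150 108]
 [186 186 188 188 186 187 184 179 164 149 137 131 159 175 180 184 175 159
  162 169 142 105]
 [187 186 189 188 188 188 185 185 183 182 180 181 183 187 187 187 182 170
  172 170 136 101]
 [186 186 188 187 186 186 172 172 182 182 183 186 188 188 188 186 186 181
  181 162 125 111]
 [186 188 188 187 186 186 176 166 152 153 164 175 187 187 188 184 185 183
  182 158 115 117]]
```

```bash
python3 - <<'E'
from lid import *
g=grab('side')
print(dark(dict(np.load('side7.npz')),(245,185,270,206),70),dark(g,(245,185,270,206),70))
st();print(manip.job_done())
E
```

```text
[([7, 9, 10, 8, 69], [256.5, 197.6])] [([7, 9, 10, 8, 43], [256.6, 198.5])]
t 24.10 tcp [0.3981 0.1627 0.2897] yang 21.5 z [-0. -0. -1.] F [-0.6  0.4 -0.5] g 0.399 0.0 j [ 0.21 -0.47  1.96 -0.    1.65 -0.16]
the job is handed in; nothing more can be done
None
```

The job is handed in, at 24 s of the 72 s allowed. The flask stands on the setter tile, and the camera shows the lid shut and the selector pointer at the first mark. I inferred that the knob sprung back out from its unchanged top edge in the side view, and no verdict came back.

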